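Stow the wheel chock under the trailer deck hatch

TASK

The trailer deck locker on the bench is shut by a flush hatch: flip up its recessed ring pull first, then lift the hatch by it and swing it right over until it leans back fully open on its stop. Take the wedge-shaped rubber wheel chock from the bench (not the plain rubber block) and lower it gently into the locker, without dropping it, standing on its flat base on the locker's floor. Leave the hatch open and everything else on the bench where it is.

Things in the scene. Friction and masses are not known exactly. Their poses are not given: they have to be found in the camera images.
- locker: Square aluminium deck locker fixed to the bench, 300 x 300 x 100 mm high, in its deck a steel tread-plate hatch that fills a 220 x 220 mm opening in the middle, flush with the deck. The origin is the centre of its underside, z up. The hatch's hinge runs along the locker's x axis at its +y side (robot's left), the free edge is at the -y side.
- well_floor (a point): Centre of the locker's inner floor, 10 mm above the bench and 90 mm below the deck; axes as the locker's. The well is 220 x 220 mm with plain upright walls.
- hatch_hinge (a point): Middle of the hatch's hinge axis, fixed to the locker: at locker x 0, y +110 mm, z 100 mm (deck level); axes as the locker's.
- hatch (a joint): Hatch angle: 0 shut and flush, grows as the free -y edge rises and goes over towards +y; stop at 1.8 rad (103 degrees), where it rests by its own weight. Before vertical (1.57) it falls shut if let go, past vertical it falls open by itself, lightly damped. The hatch is 216 x 216 x 5 mm and weighs about 0.8 kg.
- ring_pivot (a point): Middle of the ring pull's pivot line, on the hatch: along locker x, 200 mm from the hatch hinge axis and 6 mm below the hatch's top face. Axes as the hatch's: those of the locker while shut, turning with it. The flat ring points from here towards the hatch hinge (+y); its bar flips up and over towards the free edge (-y).
- recess_floor (a point): Centre of the floor of the open pocket in the hatch that holds the ring: 68 mm along locker x by 92 mm along y, 26 mm deep below the hatch's top. It leaves 35 mm free from the flat bar's centre to the wall on the hinge side (+y) and 50 mm to the ring's pivot line on the other side, so that fingers fit down on both sides of the bar.
- ring (a joint): Ring pull's angle against the hatch: 0 lying flat in its recess, 1.57 standing square to the hatch, stop at 1.75. A light friction holds it where it is left. The ring is a D of 8 mm round steel bar, 60 mm wide along locker x; its two legs, 26 mm either side of the middle, run 50 mm from pivot to bar.
- ring_bar (a point): Middle of the ring pull's free cross bar, on its centre line: the part to take hold of. The bar is 8 mm round, straight for 36 mm, parallel to locker x. The point moves with the ring, its y axis pointing from the pivot to the bar. Flat, it lies 6 mm below deck level, 150 mm from the hatch hinge and 20 mm above the recess floor.
- chock_mid (a point): Loose black rubber wheel chock: a wedge 130 x 50 x 60 mm high, about 0.42 kg, on its flat base, slope up. The point is half-way along and 30 mm above the base. x points to the thin toe (14 mm); the block-shaped heel, full height, lies 10 to 65 mm behind it (-x). Its sides are upright, flat and 50 mm apart. It balances 13 mm behind the point: grip it there or it tips in the fingers. z up.
- buffer_mid (a point): Bystander: plain black rubber buffer block, 130 x 50 x 60 mm, a square-ended block and not a wedge; this point is its centre. Chock and block may lie in either place.
- hammer: Bystander: hammer lying on the bench; origin at its underside.
- spanner: Bystander: 190 mm spanner lying on the bench; origin at its underside.
- grease_can: Bystander: plain steel can, 72 mm across and 90 mm high; origin at its underside.
- shackle: Bystander: bow shackle lying on the bench, 85 mm long; origin at its underside by the pin.

How it is judged:
On the way, in this order (a step that is already met when the one before it is completed fails the run):
1. the ring pull is flipped up (past 1.0 rad) while the hatch is still down (below 0.15 rad) (value of joint ring above 1 rad and value of joint hatch below 0.15 rad), for 0.1 s.
2. the hatch is swung over and leans open (past 1.7 rad) (value of joint hatch above 1.7 rad), for 0.2 s.
At the end, for the whole second after the job is handed in: The hatch leans open (past 1.7 rad) and the chock stands at rest on its base on the locker's floor: its middle within 100 mm of the floor's centre along both locker axes and 20 to 42 mm above the floor, tilted less than 0.2 rad (value of joint hatch above 1.7 rad and x of chock_mid in the frame of well_floor between -0.1 and 0.1 m and y of chock_mid in the frame of well_floor between -0.1 and 0.1 m and z of chock_mid in the frame of well_floor between 0.02 and 0.042 m and angle between chock_mid's own z axis and vertical below 0.2 rad and linear speed of chock below 0.02 m/s); the robot touches nothing.
It fails at once if a bystander (buffer block, hammer, spanner, can, shackle) is moved by more than 30 mm (distance of any of buffer_mid, hammer, spanner, grease_can, shackle from where it was at the start of the episode above 0.03 m).
It fails at once if the chock is dropped into the locker (faster than 0.6 m/s inside the well) (x of chock_mid in the frame of well_floor between -0.11 and 0.11 m and y of chock_mid in the frame of well_floor between -0.11 and 0.11 m and z of chock_mid in the frame of well_floor between -0.05 and 0.09 m and linear speed of chock above 0.6 m/s).
It also fails if it takes over 64 s, if anything falls off the work surface, if the arm or the gripper's body presses on something with over 40 N, if the wrist force passes 120 N, or if a joint passes its speed limit or range.

ROBOT

A 7-joint arm with a two-finger parallel gripper is mounted at the origin on the work surface. World frame = base frame: x ahead of the robot, y to its left, z up, the work surface at z = 0. Lengths are in m, angles in rad, forces in N, time in s.
With the tool pointing down it reaches from about 0.35 to 0.9 m from the base axis. Payload 19.9 kg.
Tool frame: the origin (TCP) lies between the finger pads; the fingertips stand r.tip_extent ahead of it and the grasp point (between the pads) lies 3 mm ahead of it (r.tip_extent is the distance from the TCP to the fingertips, in m); z points along the fingers, y is the line along which they close (so a half turn about z gives the same grasp; the last joint's range is limited). The gripper opens to 85 mm and grips with 20 to 120 N. Pads are 22 mm wide; open, the fingers measure 114 mm over their backs; the gripper's body (76 mm by 85 mm) begins 54 mm behind the grasp point. The pads swing forward as they close: fully open they stand 13 mm farther back than shut.
Start: joints at [-1.27, 0.417, -0.01, 1.614, 0.005, 1.111, -0.053], TCP at [0.209, 0.589, 0.253] pointing down, gripper open.
Joint ranges: [-2.81, 2.81], [-0.39, 2.02], [-1.27, 1.25], [0.06, 2.57], [-1.19, 4.33], [0.19, 2], [-2.82, 2.82]. Speed limits (rad/s): [1.89, 1.89, 2.39, 2.39, 3.01, 3.01, 3.01].

INTERFACE

Orientations are given as a unit quaternion [x, y, z, w].
In Python, from rig import r gives the robot as it stands.
- The arm moves only by the tool drive_tool, never from a script. Its argument "commands" is a list of rows, each a list of 7 numbers: the turn, a rotation vector about the tool's x, y, z in degrees, then the shift along the tool's x, y, z in m, then the opening, from 0 (shut) to 1 (fully open). In form: [[ax, ay, az, tx, ty, tz, claw], ...]. A call has 1 to 20 rows; each row shifts and turns the commanded pose from where the row before left it, along the tool's axes as they then stand; what a row does not reach is not made up. A row lasts 1/12 s, in which the tool goes at most 41.7 mm and 7.16 degrees, less where a joint would pass 70% of its speed; a pose out of reach is approached as far as the arm can. A call is refused whole if a number of a shift passes 0.0417 or a number of a turn 7.16, either way. A call with a gripper value outside its range is refused whole. The fingers move at their own pace and stop on an object; "squeeze" is the grip in N (left out, the last holds). Time passes only in rows, so rows that do not move let the fingers close. It gives the time, the measured TCP pose, the force, the opening and the grip force at its end, in the units of the state.
- r.state(): the state, without advancing time (a new reading comes with each control period).
- r.camera(name): name is "scene" or "side" or "wrist"; returns a dict with "pixels" (400x640x3 uint8, red, green, blue), "z_map" (400x640 float32, m along the optical axis (not along the pixel's ray), 0 where there is no reading), "fovy" (degrees; the focal length in pixels is half the picture's height over the tangent of half this angle, whatever the lens; pixels are square), "cx", "cy" (the principal point, pixels), "k1" (the pictures are not rectified: a ray, as slopes to the right and down, at radius r is drawn at 1 + k1 r^2 times it, then the intrinsics apply), "rvec" (rotation vector, rad) and "tvec" (3), from world to camera coordinates, as OpenCV has them. Camera axes: x right, y down, z forward; pixel columns grow to the right and rows downward; lengths in m; the calibration is good to about 2 mm. A picture is of the moment at which its call begins.
- r.job_done(): hands the job in; it is judged then, once.
The state is a dict: "clock": time; "joints": joint angles; "joint_vel": joint speeds; "effort": joint torques, N m; "position": TCP position; "eef_rot": TCP orientation; "force": force on the tool from outside, world axes, zero at the start; "ft_torque": the same for the moment, N m; "gripper_width": opening from 0.0 (shut) to 1.0 (fully open); "finger_force": force on a finger pad.
Only numpy, scipy, OpenCV 4.12 (cv2) and the standard library are available. Lean on these libraries where they do the work, as an engineer would, in place of code of your own. Each camera call takes 0.05 s, during which the arm holds its last target. There are 200 camera calls.

## Working session

There is one attempt and no reset: what is moved stays moved. The work goes in short steps, Python scripts to look and compute and a tool call to move; the robot and the scene stay as the last step left them, time stands still between calls to the robot, and variables do not carry over. Pictures are saved under pics/ and viewed, at most 10 in all, crops included, and the job is handed in when it is done.

Besides the shell and the picture viewer there is one more tool, called after ">>>" as name(argument=value, ...), one argument or row to a line, values as JSON. drive_tool: Moves the arm, as the interface text tells. Its arguments: {"type":"object","properties":{"commands":{"type":"array","items":{"type":"array","items":{"type":"number"}}},"squeeze":{"type":"number"}},"required":["commands"]}

```bash
ls; mkdir -p pics
cat > h.py <<'E'
import numpy as np, cv2
from rig import r
from scipy.spatial.transform import Rotation as R
def shot(n):
    c=r.camera(n); p=c["pixels"]; h=p.shape[0]
    f=h/2/np.tan(np.radians(c["fovy"])/2)
    c["f"]=f; c["Rm"]=cv2.Rodrigues(np.array(c["rvec"],float))[0]; c["t"]=np.array(c["tvec"],float).ravel()
    return c
def slopes(c,uv):
    uv=np.atleast_2d(np.array(uv,float)); d=np.c_[(uv[:,0]-c["cx"])/c["f"],(uv[:,1]-c["cy"])/c["f"]]
    s=d.copy()
    for _ in range(30): s=d/(1+c["k1"]*(s**2).sum(1,keepdims=True))
    return s
def plane(c,uv,z):
    s=slopes(c,uv); d=np.c_[s,np.ones(len(s))]@c["Rm"]; o=-c["Rm"].T@c["t"]
    return o+d*((z-o[2])/d[:,2])[:,None]
def cloud(c,uv):
    uv=np.atleast_2d(uv).astype(int); z=c["z_map"][uv[:,1],uv[:,0]]
    s=slopes(c,uv); return (np.c_[s,np.ones(len(s))]*z[:,None]-c["t"])@c["Rm"]
def proj(c,P):
    q=np.atleast_2d(P)@c["Rm"].T+c["t"]; s=q[:,:2]/q[:,2:]; s=s*(1+c["k1"]*(s**2).sum(1,keepdims=True))
    return s*c["f"]+[c["cx"],c["cy"]]
def save(c,n): cv2.imwrite("pics/"+n,cv2.cvtColor(c["pixels"],cv2.COLOR_RGB2BGR))
E
python3 - <<'E'
from h import *
s=r.state(); print(s, r.tip_extent)
for n in ["scene","side"]:
    c=shot(n); save(c,n+"1.png"); print(n,c["fovy"],c["k1"],-c["Rm"].T@c["t"],c["Rm"][2])
E
```

```text
pics
{'clock': 0.0, 'joints': array([-1.27049666,  0.41793951, -0.01033472,  1.61417376,  0.00470436,
        1.11071129, -0.05299235]), 'joint_vel': array([ 0.00150924, -0.00018133,  0.00131288, -0.00022098, -0.00036745,
       -0.00129697, -0.00048008]), 'effort': array([ 1.45087404e-03, -8.64427400e+01,  6.79729600e-01, -4.34900093e+01,
        1.91777106e-02,  7.37148657e-03, -2.21359852e-05]), 'position': array([0.20937285, 0.5885434 , 0.2526818 ]), 'eef_rot': array([ 1.70046040e-01,  9.85435934e-01, -6.00731803e-04, -6.20495119e-05]), 'force': array([ 0.31004663, -0.07915672,  0.50248616]), 'ft_torque': array([0.01420831, 0.0115038 , 0.02708628]), 'finger_force': 0.0, 'gripper_width': 0.9978564875336745} 0.022
scene 44.41149973151988 -0.035366528057588685 [0.9889646  0.68893898 1.14424581] [-0.28123579 -0.57434328 -0.76878881]
side 46.55334874038526 -0.008829718167317632 [0.36629364 0.74010339 0.76125981] [ 0.2012969  -0.76163808 -0.61594399]
```

View pics/scene1.png

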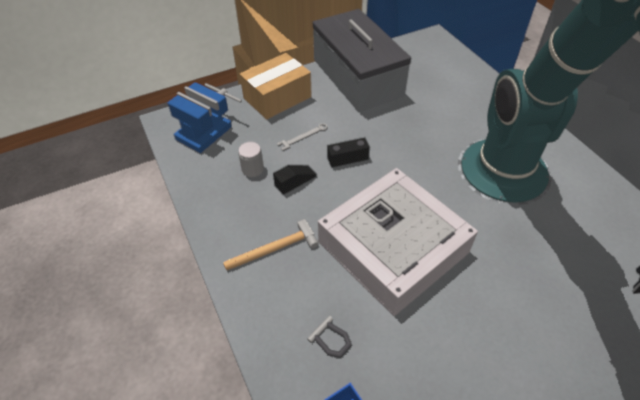

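View pics/side1.png

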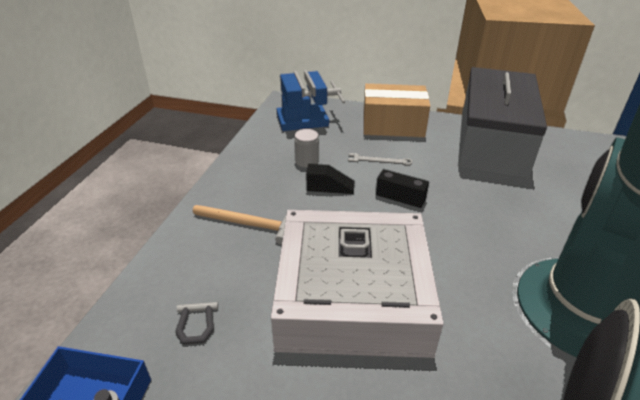

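The scene view shows the locker (deck centre about (398,235)), ring at (381,212), the wedge chock at (295,178), and the block at (347,151). In the side view the ring is at (355,241), the chock at (330,180), and the block at (402,188).

```bash
cat > m.py <<'E'
from h import *
vv,uu=np.mgrid[0:400,0:640]; UV=np.c_[uu.ravel(),vv.ravel()]
boxes={"scene":dict(lock=(310,160,490,320),ring=(360,195,405,230),chock=(268,158,320,198),buf=(322,134,375,170)),
"side":dict(lock=(265,200,445,360),ring=(338,225,373,260),chock=(300,160,360,198),buf=(370,166,435,210))}
for n in ["scene","side"]:
    c=shot(n); P=cloud(c,UV).reshape(400,640,3); px=c["pixels"].astype(int)
    def box(k):
        a=boxes[n][k]; m=np.zeros((400,640),bool); m[a[1]:a[3],a[0]:a[2]]=1; return m&(c["z_map"]>0)
    m=box("lock")&(P[...,2]>0.085)&(P[...,2]<0.115)
    Q=P[m]; print(n,"deck z",np.median(Q[:,2]),"rect",cv2.minAreaRect((Q[:,:2]*1000).astype(np.float32)))
    # image contour hull corners cast onto the deck plane
    cs,_=cv2.findContours(m.astype(np.uint8),0,2); h=cv2.convexHull(max(cs,key=cv2.contourArea)).reshape(-1,2)
    G=plane(c,h,np.median(Q[:,2])); print("  ray rect",cv2.minAreaRect((G[:,:2]*1000).astype(np.float32)))
    for k in ["chock","buf"]:
        m=box(k)&(px.sum(2)<150)&(P[...,2]>0.008); Q=P[m]
        print(" ",k,len(Q),"zmax",np.percentile(Q[:,2],98),cv2.minAreaRect((Q[:,:2]*1000).astype(np.float32)))
        T=Q[Q[:,2]>0.054]; print("    top",cv2.minAreaRect((T[:,:2]*1000).astype(np.float32)),T.mean(0))
        L=Q[Q[:,2]<0.04]; print("    low mean",L.mean(0))
    m=box("ring"); Q=P[m]; print("  ring z hist",np.histogram(Q[:,2],bins=[.06,.07,.075,.08,.085,.09,.095,.1,.105])[0])
    Q=Q[(Q[:,2]>0.087)&(Q[:,2]<.0995)]; print("  ring mean",Q.mean(0))
    save_=cv2.resize(px[boxes[n]["ring"][1]-10:boxes[n]["ring"][3]+10,boxes[n]["ring"][0]-10:boxes[n]["ring"][2]+10].astype(np.uint8),None,fx=6,fy=6)
    cv2.imwrite(f"pics/ring_{n}.png",save_[...,::-1])
E
python3 m.py
```

```text
scene deck z 0.10127295059111016 rect ((470.63232421875, 90.11054229736328), (304.561279296875, 300.31634521484375), 13.470173835754395)
  ray rect ((474.48193359375, 93.9618911743164), (307.9033508300781, 302.9981689453125), 13.373350143432617)
  chock 725 zmax 0.06346143262807703 ((613.5032958984375, -253.7541961669922), (127.1419448852539, 51.83988952636719), 9.9591646194458)
    top ((640.4027099609375, -248.200439453125), (70.0987548828125, 50.193153381347656), 9.978235244750977) [ 0.64327316 -0.2477086   0.05940962]
    low mean [ 0.61236852 -0.24007837  0.02523405]
  buf 715 zmax 0.06443108672454308 ((423.36767578125, -263.0519104003906), (50.905948638916016, 126.35092163085938), 79.1477279663086)
    top ((423.916748046875, -263.2779235839844), (50.311668395996094, 124.25599670410156), 78.2222900390625) [ 0.42700159 -0.25960061  0.05986377]
    low mean [ 0.4304591  -0.24588745  0.02481284]
  ring z hist [  2 116 224  19  16  72 422 654]
  ring mean [0.47556469 0.01427927 0.09691163]
side deck z 0.10029153060806464 rect ((470.98895263671875, 91.82252502441406), (300.748474121
[... 227 characters left out ...]
814453125), (125.47786712646484, 54.02189636230469), 8.700563430786133)
    top ((636.8319702148438, -247.84927368164062), (69.45278930664062, 48.58281707763672), 6.29247522354126) [ 0.64013693 -0.24524009  0.05925622]
    low mean [ 0.60044403 -0.2397523   0.02371161]
  buf 1137 zmax 0.06256989599258063 ((418.1517028808594, -260.7004699707031), (48.15000534057617, 126.56658935546875), 79.48625946044922)
    top ((416.8597717285156, -261.05145263671875), (47.2786750793457, 123.9157943725586), 78.57516479492188) [ 0.41598496 -0.25573308  0.05963254]
    low mean [ 0.41656026 -0.24256094  0.02408107]
  ring z hist [  0 355 218  27  15  54 344 204]
  ring mean [0.48430794 0.02220857 0.0967798 ]
```

>>> drive_tool(
  commands=[
    [0,0,-6.6,0,0,0,1],
    [0,0,-6.6,0,0,0,1],
    [0,0,-6.6,0,0,0,1],
    [0,0,-6.6,0,0,0,1],
    [0,0,-6.6,0,0,0,1],
    [0,0,0,-0.0093,-0.039,0,1],
    [0,0,0,-0.0093,-0.039,0,1],
    [0,0,0,-0.0093,-0.039,0,1],
    [0,0,0,-0.0093,-0.039,0,1],
    [0,0,0,-0.0093,-0.039,0,1],
    [0,0,0,-0.0093,-0.039,0,1],
    [0,0,0,-0.0093,-0.039,0,1],
    [0,0,0,-0.0093,-0.039,0,1],
    [0,0,0,-0.0093,-0.039,0,1],
    [0,0,0,-0.0093,-0.039,0,1],
    [0,0,0,-0.0093,-0.039,0,1],
    [0,0,0,-0.0093,-0.039,0,1],
    [0,0,0,-0.0093,-0.039,0,1],
    [0,0,0,-0.0093,-0.039,0,1],
    [0,0,0,-0.0093,-0.039,0,0.4],
  ],
)

```text
clock: 1.87
position: [0.4813, 0.0502, 0.2535]
eef_rot: [-0.117, 0.993, 0.0, 0.0]
force: [0.5, 0.1, -0.2]
gripper_width: 0.883
finger_force: 0.0
```

```bash
cat >> h.py <<'E'
def pose():
    s=r.state(); M=R.from_quat(s["eef_rot"]).as_matrix(); return s,np.array(s["position"]),M
E
python3 - <<'E'
from h import *
s,p,M=pose(); print(p,M.round(3),s["joints"].round(3),s["gripper_width"])
c=shot("wrist"); save(c,"w1.png"); print(-c["Rm"].T@c["t"],c["Rm"][2],proj(c,[[.48,.052,.094]]))
E
```

```text
[0.48134051 0.050225   0.25352079] [[-0.973 -0.232  0.   ]
 [-0.232  0.973  0.   ]
 [-0.    -0.    -1.   ]] [-0.417  0.165  0.277  1.963 -0.053  1.021  1.689] 0.8832992729624098
[0.41200693 0.03492464 0.37405824] [ 0.27092351  0.06391364 -0.9604767 ] [[313.66185033 185.86085786]]
```

View pics/w1.png

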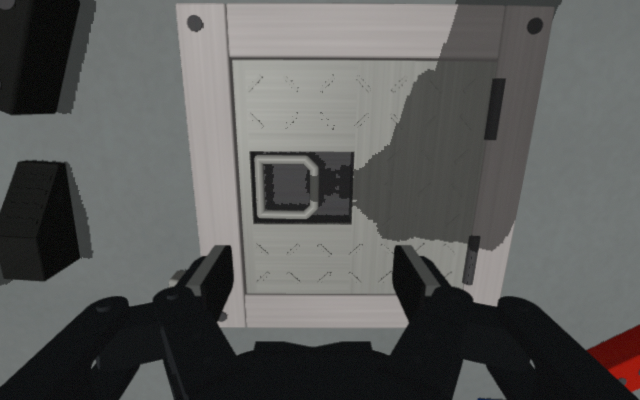

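The wrist view shows the bar at about (314,187), where predicted, with legs running left to the pivot at u≈256 and deck bolts at (195,23) and (535,26).

Run:
```python
from h import *
c=shot("wrist")
vv,uu=np.mgrid[168:208,300:330]; UV=np.c_[uu.ravel(),vv.ravel()]
P=cloud(c,UV); g=(P[:,2]>.086)&(P[:,2]<.106); Q=P[g]; print(g.sum(),np.median(Q,0),Q.min(0),Q.max(0))
w=cv2.fitLine(Q[:,:2].astype(np.float32),2,0,.01,.01).ravel(); print(w,np.degrees(np.arctan2(w[1],w[0])))
b=plane(c,[[195,23],[535,26]],.1); d=b[1]-b[0]; print(b,np.degrees(np.arctan2(d[1],d[0])))
# two-view height of the bar: wrist ray vs side ray
s=shot("side"); vv,uu=np.mgrid[222:262,336:376]; UV=np.c_[uu.ravel(),vv.ravel()]
P2=cloud(s,UV); a=np.radians(13.3); L=(P2-[.471,.091,0])@np.array([[np.cos(a),-np.sin(a),0],[np.sin(a),np.cos(a),0],[0,0,1]])
g=(abs(L[:,0])<18)&(abs(L[:,0])<.018)&(abs(L[:,1]+.04)<.012)&(L[:,2]>.085)&(L[:,2]<.105); print(g.sum(),np.median(P2[g],0))
px=UV[g].mean(0)
def ray(c,uv): 
    q=np.r_[slopes(c,uv)[0],1]@c["Rm"]; return -c["Rm"].T@c["t"],q/np.linalg.norm(q)
o1,d1=ray(c,[314,187]);o2,d2=ray(s,px); t=np.linalg.lstsq(np.c_[d1,-d2],o2-o1,rcond=None)[0]; print("tri",px,o1+d1*t[0],o2+d2*t[1])
```

```text
365 [0.4815091  0.05200395 0.09967014] [0.46322669 0.04364928 0.09601588] [0.50172184 0.0602244  0.10212741]
[0.97516495 0.22147976 0.48171362 0.05209355] 12.795962
[[ 0.37300799 -0.07712288  0.1       ]
 [ 0.31360321  0.18658903  0.1       ]] 102.69477423610724
70 [0.48012533 0.05404138 0.09967866]
tri [354.38571429 245.65714286] [0.48432564 0.04538618 0.09194657] [0.48093721 0.0456244  0.09112002]
```

>>> drive_tool(
  commands=[
    [0,0,0,0,0.002,0.02,0.35],
    [0,0,0,0,0,0.02,0.35],
    [0,0,0,0,0,0.02,0.35],
    [0,0,0,0,0,0.02,0.35],
    [0,0,0,0,0,0.02,0.35],
    [0,0,0,0,0,0.015,0.35],
    [0,0,0,0,0,0.0,0.35],
    [0,0,0,0,0,0.012,0.35],
    [0,0,0,0,0,0.012,0.35],
    [0,0,0,0,0,0.0125,0.35],
    [0,0,0,0,0,0,0.35],
  ],
)

```text
clock: 2.93
position: [0.4796, 0.0548, 0.1009]
eef_rot: [-0.117, 0.993, 0.0, -0.001]
force: [-0.6, 0.6, -0.3]
gripper_width: 0.35
finger_force: 0.0
```

>>> drive_tool(
  commands=[
    [0,0,0,0,-0.002,0,0.2],
    [0,0,0,0,0,0,0.1],
    [0,0,0,0,0,0,0],
    [0,0,0,0,0,0,0],
    [0,0,0,0,0,0,0],
    [0,0,0,0,0,0,0],
  ],
  squeeze=30,
)

```text
clock: 3.43
position: [0.4815, 0.0515, 0.1029]
eef_rot: [-0.116, 0.993, -0.0, 0.001]
force: [1.8, -5.9, -0.2]
gripper_width: 0.075
finger_force: 29.3
```

>>> drive_tool(
  commands=[
    [0,0,0,0,-0.0008,-0.0087,0],
    [0,0,0,0,-0.0022,-0.0084,0],
    [0,0,0,0,-0.0037,-0.0079,0],
    [0,0,0,0,-0.005,-0.0071,0],
    [0,0,0,0,-0.0062,-0.0062,0],
    [0,0,0,0,-0.0071,-0.005,0],
    [0,0,0,0,-0.0079,-0.0037,0],
    [0,0,0,0,-0.0084,-0.0022,0],
    [0,0,0,0,0,0,0],
    [0,0,0,0,0,0,0],
    [0,0,0,0,0,0,0],
  ],
)

```text
clock: 4.35
position: [0.491, 0.0121, 0.152]
eef_rot: [-0.117, 0.993, 0.0, 0.001]
force: [-4.8, 2.4, 14.0]
gripper_width: 0.073
finger_force: 31.1
```

Run:
```python
from h import *
c=shot("side"); cv2.imwrite("pics/s2.png",cv2.resize(c["pixels"][120:370,240:480],None,fx=2.2,fy=2.2)[...,::-1])
```

```text
(no output)
```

View pics/s2.png

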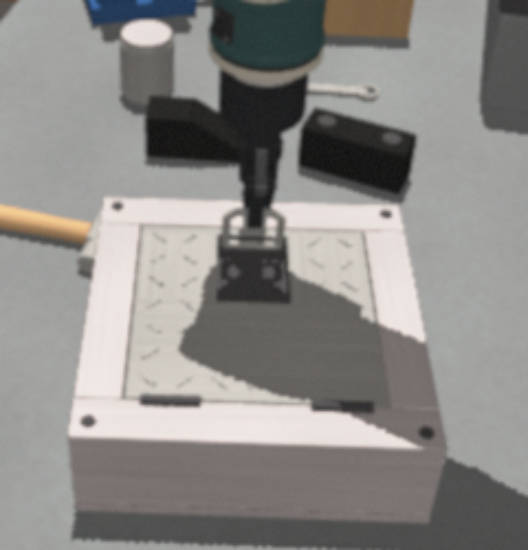

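The ring stands upright in the fingers and the hatch is still flush. Next I work out the lifting arc.

Run:
```python
import numpy as np
a0=12.75;Rr=.1944
f=lambda t:np.array([.110-Rr*np.cos(np.radians(t+a0)),-(.1+Rr*np.sin(np.radians(t+a0)))])
th=np.arange(0,105,4.3333); 
for i in range(24):
    d=f(th[i+1])-f(th[i]); a=np.radians(28 if i>=12 else 0)
    y=d[0]*np.cos(a)+d[1]*np.sin(a); z=-d[0]*np.sin(a)+d[1]*np.cos(a)
    print(i,th[i+1].round(1),[round(float(y),4),round(float(z),4)])
```

```text
0 4.3 [0.0038, -0.0142]
1 8.7 [0.0048, -0.0139]
2 13.0 [0.0059, -0.0135]
3 17.3 [0.0069, -0.013]
4 21.7 [0.0078, -0.0124]
5 26.0 [0.0088, -0.0118]
6 30.3 [0.0096, -0.0111]
7 34.7 [0.0104, -0.0103]
8 39.0 [0.0112, -0.0095]
9 43.3 [0.0119, -0.0087]
10 47.7 [0.0125, -0.0077]
11 52.0 [0.013, -0.0068]
12 56.3 [0.0092, -0.0114]
13 60.7 [0.0101, -0.0107]
14 65.0 [0.0109, -0.0099]
15 69.3 [0.0116, -0.0091]
16 73.7 [0.0122, -0.0082]
17 78.0 [0.0128, -0.0072]
18 82.3 [0.0133, -0.0062]
19 86.7 [0.0137, -0.0052]
20 91.0 [0.0141, -0.0042]
21 95.3 [0.0144, -0.0031]
22 99.7 [0.0146, -0.002]
23 104.0 [0.0147, -0.0009]
```

>>> drive_tool(
  commands=[
    [0,0,0,0,0.0038,-0.0142,0],
    [0,0,0,0,0.0048,-0.0139,0],
    [0,0,0,0,0.0059,-0.0135,0],
    [0,0,0,0,0.0069,-0.013,0],
    [0,0,0,0,0.0078,-0.0124,0],
    [0,0,0,0,0.0088,-0.0118,0],
    [0,0,0,0,0.0096,-0.0111,0],
    [0,0,0,0,0.0104,-0.0103,0],
    [0,0,0,0,0.0112,-0.0095,0],
    [0,0,0,0,0.0119,-0.0087,0],
    [0,0,0,0,0.0125,-0.0077,0],
    [0,0,0,0,0.013,-0.0068,0],
    [7,0,0,0,0,0,0],
    [7,0,0,0,0,0,0],
    [7,0,0,0,0,0,0],
    [7,0,0,0,0,0,0],
  ],
  squeeze=50,
)

```text
clock: 5.73
position: [0.4664, 0.1159, 0.285]
eef_rot: [-0.113, 0.963, -0.243, 0.03]
force: [-2.8, -0.1, -5.2]
gripper_width: 0.062
finger_force: 48.6
```

Run:
```python
from h import *
s,p,M=pose(); print(p,M.round(3),s["joints"].round(3),s["force"])
a=np.radians(13); q=p-[.471,.091,0]; print("locker y",q@[-np.sin(a),np.cos(a),0],"expected",.110-.1944*np.cos(np.radians(52+12.75)), "z",.1+.1944*np.sin(np.radians(64.75))+.007)
```

```text
[0.46636928 0.11592617 0.2849557 ] [[-0.973 -0.203  0.113]
 [-0.232  0.857 -0.46 ]
 [-0.004 -0.474 -0.881]] [-0.728  0.195  0.167  1.928  0.464  1.224  1.038] [-2.8461392  -0.07154851 -5.21681414]
locker y 0.025328995494959327 expected 0.02707503696315651 z 0.28282608027632916
```

>>> drive_tool(
  commands=[
    [0,0,0,0,0.0092,-0.0114,0],
    [0,0,0,0,0.0101,-0.0107,0],
    [0,0,0,0,0.0109,-0.0099,0],
    [0,0,0,0,0.0116,-0.0091,0],
    [0,0,0,0,0.0122,-0.0082,0],
    [0,0,0,0,0.0128,-0.0072,0],
    [0,0,0,0,0.0133,-0.0062,0],
    [0,0,0,0,0.0137,-0.0052,0],
    [0,0,0,0,0.0141,-0.0042,0],
    [0,0,0,0,0.0144,-0.0031,0],
    [0,0,0,0,0.0146,-0.002,0],
    [0,0,0,0,0.012,0,0],
    [0,0,0,0,0,0,0],
    [0,0,0,0,0,0,0],
    [0,0,0,0,0,0,0],
  ],
)

```text
clock: 6.98
position: [0.4276, 0.2796, 0.2828]
eef_rot: [-0.113, 0.964, -0.239, 0.029]
force: [6.3, 3.6, 3.3]
gripper_width: 0.064
finger_force: 50.2
```

Run:
```python
from h import *
s,p,M=pose(); print(p,s["joints"].round(3),s["force"])
a=np.radians(13); q=p-[.471,.091,0]; print("locker y",q@[-np.sin(a),np.cos(a),0])
c=shot("scene"); cv2.imwrite("pics/s3.png",cv2.resize(c["pixels"][60:360,220:540],None,fx=1.9,fy=1.9)[...,::-1])
```

```text
[0.4275977  0.27960285 0.28275269] [-0.906  0.322  0.061  1.761  0.383  1.366  0.823] [6.3470096  3.63614936 3.30614661]
locker y 0.19353236711206573
```

View pics/s3.png

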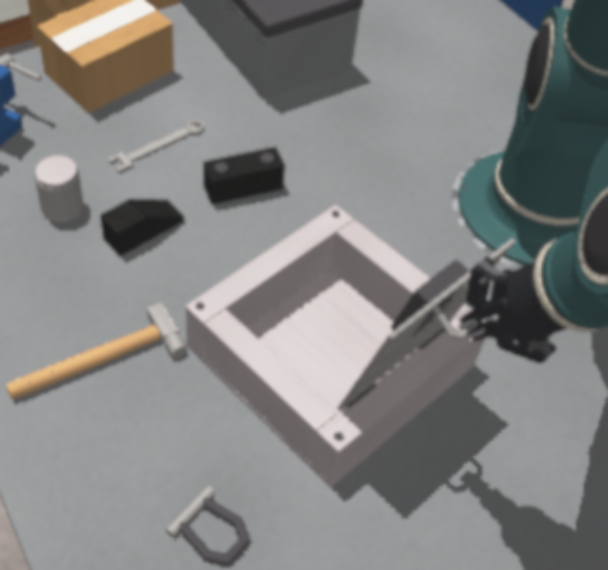

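The hatch leans open with the bar still held (fingers near (480,310) in the crop). Now release it and back off.

>>> drive_tool(
  commands=[
    [0,0,0,0,0,0,0.3],
    [0,0,0,0,0,0,0.3],
    [0,0,0,0,0,0,0.3],
    [0,0,0,0,0,0,0.3],
    [0,0,0,0,0,-0.01,0.3],
    [0,0,0,0,0,-0.015,0.3],
    [0,0,0,0,0,-0.02,0.3],
    [0,0,0,0,0,-0.03,0.3],
    [0,0,0,0,0,-0.03,0.3],
    [0,0,0,0,0,-0.03,0.3],
    [0,0,0,0,0,-0.03,0.3],
    [-7,0,0,0,0,0,1],
    [-7,0,0,0,0,0,1],
    [-7,0,0,0,0,0,1],
    [-7,0,0,0,0,0,1],
  ],
)

```text
clock: 8.28
position: [0.4087, 0.355, 0.4295]
eef_rot: [-0.117, 0.993, 0.004, 0.001]
force: [0.7, 0.2, -1.5]
gripper_width: 0.855
finger_force: 0.0
```

Run:
```python
from h import *
s,p,M=pose(); print(p,M.round(3),s["joints"].round(3),s["force"])
c=shot("scene"); vv,uu=np.mgrid[0:400,0:640]; P=cloud(c,np.c_[uu.ravel(),vv.ravel()])
a=np.radians(13.1); L=(P-[.471,.091,0])@np.array([[np.cos(a),-np.sin(a),0],[np.sin(a),np.cos(a),0],[0,0,1]])
g=(abs(L[:,0])<.1)&(L[:,1]>.08)&(L[:,1]<.2)&(L[:,2]>.13)&(L[:,2]<.30); Q=L[g]
for lo in np.arange(.13,.30,.03):
    k=(Q[:,2]>lo)&(Q[:,2]<lo+.03); print(k.sum(), np.median(Q[k],0).round(3), np.percentile(Q[k,1],[10,90]).round(3))
```

```text
[0.40869953 0.35500391 0.42950752] [[-0.973 -0.233  0.001]
 [-0.233  0.973  0.007]
 [-0.002  0.007 -1.   ]] [-0.806  0.148  0.042  1.573 -0.011  1.415  1.043] [ 0.72722497  0.24281851 -1.50279369]
91 [0.013 0.119 0.148] [0.115 0.121]
90 [0.009 0.125 0.177] [0.122 0.128]
145 [-0.001  0.131  0.212] [0.127 0.134]
138 [0.034 0.136 0.237] [0.116 0.141]
250 [0.018 0.148 0.271] [0.126 0.19 ]
196 [0.028 0.155 0.289] [0.133 0.173]
```

>>> drive_tool(
  commands=[
    [0,0,4,-0.0043,-0.04,0,1],
    [0,0,0,-0.0043,-0.04,0,1],
    [0,0,0,-0.0043,-0.04,0,1],
    [0,0,0,-0.0043,-0.04,0,1],
    [0,0,0,-0.0043,-0.04,0,1],
    [0,0,0,-0.0043,-0.04,0,1],
    [0,0,0,-0.0043,-0.04,0,1],
    [0,0,0,-0.0043,-0.04,0,1],
    [0,0,0,-0.0043,-0.04,0,1],
    [0,0,0,-0.0043,-0.04,0,1],
    [0,0,0,-0.0043,-0.04,0,1],
    [0,0,0,-0.0043,-0.04,0,1],
    [0,0,0,-0.0043,-0.035,0.02,1],
    [0,0,0,-0.0043,-0.035,0.02,1],
    [0,0,0,-0.0043,-0.03,0.03,1],
    [0,0,0,-0.0043,-0.02,0.035,1],
    [0,0,0,0,0,0.04,1],
    [0,0,0,0,0,0,1],
  ],
)

```text
clock: 9.83
position: [0.5751, -0.2244, 0.2769]
eef_rot: [-0.082, 0.997, 0.002, -0.005]
force: [-1.4, 1.0, -1.3]
gripper_width: 0.999
finger_force: 0.0
```

Run:
```python
from h import *
s,p,M=pose(); print(p,M.round(3),s["joints"].round(3))
c=shot("wrist"); save(c,"w2.png")
vv,uu=np.mgrid[0:400,0:640]; P=cloud(c,np.c_[uu.ravel(),vv.ravel()]).reshape(400,640,3)
m=(c["pixels"].astype(int).sum(2)<150)&(P[...,2]>.01)&(P[...,2]<.075)&(np.hypot(P[...,0]-.612,P[...,1]+.252)<.085)
Q=P[m]; print(len(Q),cv2.minAreaRect((Q[:,:2]*1000).astype(np.float32)),np.percentile(Q[:,2],98))
T=Q[Q[:,2]>.054]; print(cv2.minAreaRect((T[:,:2]*1000).astype(np.float32)),T.mean(0)); print(Q[Q[:,2]<.035].mean(0))
print(proj(c,[[.611,-.252,.03],[.624,-.25,.06]]))
```

```text
[ 0.57508597 -0.22441663  0.27691746] [[-0.987 -0.163 -0.01 ]
 [-0.163  0.987  0.002]
 [ 0.009  0.004 -1.   ]] [-0.047  0.422  0.496  1.614 -0.211  1.17   2.231]
4812 ((610.2598876953125, -256.8119201660156), (127.94056701660156, 49.283565521240234), 9.771086692810059) 0.06123994950778869
((639.7989501953125, -251.74305725097656), (68.17096710205078, 48.75230407714844), 10.176695823669434) [ 0.6406697  -0.25144936  0.0594893 ]
[ 0.56752516 -0.2628188   0.0238004 ]
[[283.84731828 195.92042118]
 [281.78310767 214.05061319]]
```

View pics/w2.png

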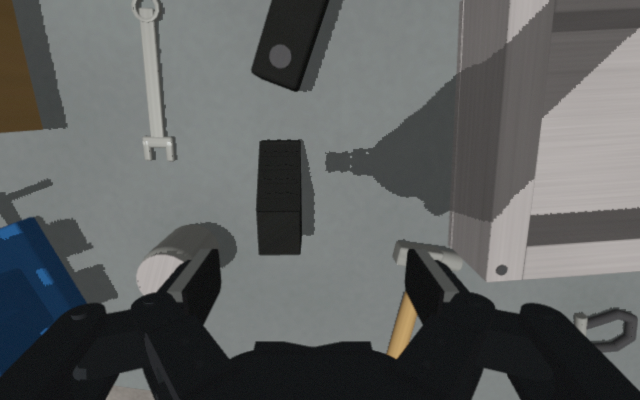

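The wrist view shows the chock at (280,197), heel towards the bottom, with the can at about (165,270) and the hammer head at (425,255). I check finger clearance to those two.

Run:
```python
from h import *
a=np.radians(9.8); vv,uu=np.mgrid[0:400,0:640]
for n in ["scene","side"]:
    c=shot(n); P=cloud(c,np.c_[uu.ravel(),vv.ravel()])
    L=(P-[.623,-.2525,0])@np.array([[np.cos(a),-np.sin(a),0],[np.sin(a),np.cos(a),0],[0,0,1]])
    g=(c["z_map"].ravel()>0)&(L[:,2]>.012)&(L[:,2]<.12)&(abs(L[:,1])<.12)&(abs(L[:,0])<.14)&(abs(L[:,1])>.032)
    for sgn in (1,-1):
        Q=L[g&(L[:,1]*sgn>0)]; 
        if len(Q): print(n,sgn,len(Q),"near y",np.abs(Q[:,1]).min(),Q[np.abs(Q[:,1])<np.abs(Q[:,1]).min()+.01].mean(0).round(3),Q.min(0).round(3),Q.max(0).round(3))
```

```text
scene -1 474 near y 0.08736461187853684 [ 0.069 -0.094  0.052] [ 0.036 -0.12   0.012] [ 0.104 -0.087  0.096]
side -1 633 near y 0.08616627484890539 [ 0.068 -0.093  0.05 ] [ 0.032 -0.12   0.012] [ 0.101 -0.086  0.092]
```

>>> drive_tool(
  commands=[
    [0,0,0,-0.0143,-0.0118,0.015,0.85],
    [0,0,0,-0.0143,-0.0118,0.015,0.85],
    [0,0,0,-0.0143,-0.0118,0.015,0.85],
    [0,0,0,0,0,0.015,0.85],
    [0,0,0,0,0,0,0.85],
    [0,0,0,0,0,0,0.85],
  ],
)

```text
clock: 10.48
position: [0.6262, -0.2523, 0.2259]
eef_rot: [-0.083, 0.997, -0.0, 0.001]
force: [0.5, 0.5, -0.1]
gripper_width: 0.85
finger_force: 0.0
```

>>> drive_tool(
  commands=[
    [0,0,0,0.003,0,0.02,0.85],
    [0,0,0,0,0,0.02,0.85],
    [0,0,0,0,0,0.02,0.85],
    [0,0,0,0,0,0.02,0.85],
    [0,0,0,0,0,0.02,0.85],
    [0,0,0,0,0,0.02,0.85],
    [0,0,0,0,0,0.02,0.85],
    [0,0,0,0,0,0.02,0.85],
    [0,0,0,0,0,0.01,0.85],
    [0,0,0,0,0,0.01,0.85],
    [0,0,0,0,0,0.003,0.85],
    [0,0,0,0,0,0,0.85],
    [0,0,0,0,0,0,0.7],
    [0,0,0,0,0,0,0.6],
    [0,0,0,0,0,0,0.5],
    [0,0,0,0,0,0,0.4],
    [0,0,0,0,0,0,0.4],
    [0,0,0,0,0,0,0.4],
  ],
  squeeze=45,
)

```text
clock: 11.98
position: [0.6232, -0.2539, 0.042]
eef_rot: [-0.082, 0.997, -0.0, 0.001]
force: [-0.7, -0.4, 8.3]
gripper_width: 0.58
finger_force: 47.5
```

>>> drive_tool(
  commands=[
    [0,0,0,0,0,-0.01,0.4],
    [0,0,0,0,0,-0.02,0.4],
    [0,0,0,0,0,-0.025,0.4],
    [0,0,0,0,0,-0.025,0.4],
    [0,0,0,0,0,-0.025,0.4],
    [0,0,0,0,0,-0.025,0.4],
    [0,0,0,0,0,-0.025,0.4],
    [0,0,0,0,0,-0.015,0.4],
    [0,0,-3.3,0,0,0,0.4],
    [0,0,0,0,0,0,0.4],
  ],
)

```text
clock: 12.82
position: [0.6226, -0.2534, 0.2123]
eef_rot: [-0.112, 0.994, -0.0, 0.001]
force: [0.1, 0.6, -3.5]
gripper_width: 0.576
finger_force: 47.9
```

>>> drive_tool(
  commands=[
    [0,0,0,0.0047,0.015,0,0.4],
    [0,0,0,0.0047,0.025,0,0.4],
    [0,0,0,0.0047,0.031,0,0.4],
    [0,0,0,0.0047,0.031,0,0.4],
    [0,0,0,0.0047,0.031,0,0.4],
    [0,0,0,0.0047,0.031,0,0.4],
    [0,0,0,0.0047,0.031,0,0.4],
    [0,0,0,0.0047,0.031,0,0.4],
    [0,0,0,0.0047,0.031,0,0.4],
    [0,0,0,0.0047,0.031,0,0.4],
    [0,0,0,0.0047,0.031,0,0.4],
    [0,0,0,0.0047,0.031,0,0.4],
    [0,0,0,0,0.021,0,0.4],
    [0,0,0,0,0,0,0.4],
    [0,0,0,0,0,0,0.4],
  ],
)

```text
clock: 14.07
position: [0.4852, 0.097, 0.2104]
eef_rot: [-0.111, 0.994, 0.0, -0.0]
force: [0.6, -0.2, -3.1]
gripper_width: 0.581
finger_force: 48.3
```

Run:
```python
from h import *
s,p,M=pose(); print(p,M.round(3),s["joints"].round(3),s["force"])
c=shot("scene"); cv2.imwrite("pics/s4.png",cv2.resize(c["pixels"][100:340,280:540],None,fx=2.3,fy=2.3)[...,::-1])
```

```text
[0.48519804 0.09699821 0.21044601] [[-0.975 -0.221 -0.001]
 [-0.221  0.975 -0.   ]
 [ 0.001  0.    -1.   ]] [-0.59   0.246  0.381  1.986 -0.114  0.931  1.642] [ 0.63690388 -0.24934666 -3.14997149]
```

View pics/s4.png

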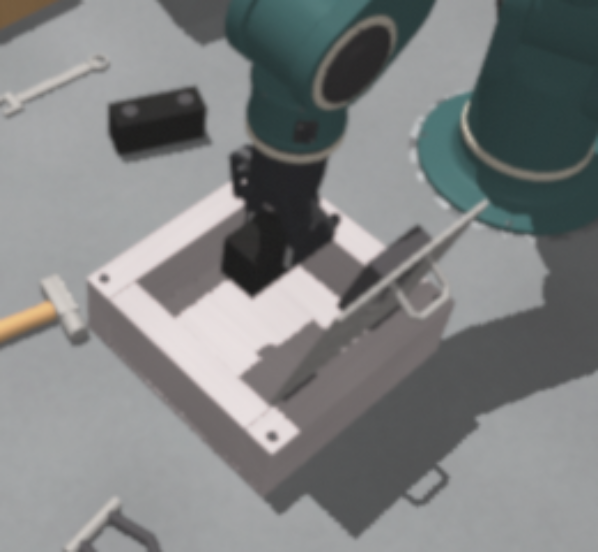

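The chock hangs level above the open well at about (275,250) in the crop, clear of the walls. Lowering it.

>>> drive_tool(
  commands=[
    [0,0,0,0,-0.01,0.01,0.4],
    [0,0,0,0,0,0.02,0.4],
    [0,0,0,0,0,0.02,0.4],
    [0,0,0,0,0,0.02,0.4],
    [0,0,0,0,0,0.02,0.4],
    [0,0,0,0,0,0.02,0.4],
    [0,0,0,0,0,0.015,0.4],
    [0,0,0,0,0,0.01,0.4],
    [0,0,0,0,0,0.007,0.4],
    [0,0,0,0,0,0.006,0.4],
    [0,0,0,0,0,0.003,0.4],
    [0,0,0,0,0,0,0.4],
    [0,0,0,0,0,0,0.4],
  ],
)

```text
clock: 15.2
position: [0.4883, 0.0863, 0.06]
eef_rot: [-0.111, 0.994, 0.0, 0.0]
force: [0.2, 0.3, -3.4]
gripper_width: 0.578
finger_force: 48.2
```

>>> drive_tool(
  commands=[
    [0,0,0,0,0,0.002,0.4],
    [0,0,0,0,0,0.002,0.4],
    [0,0,0,0,0,0.0015,0.4],
    [0,0,0,0,0,0.0015,0.4],
    [0,0,0,0,0,0,0.4],
    [0,0,0,0,0,0,0.4],
  ],
)

```text
clock: 15.7
position: [0.488, 0.0863, 0.0525]
eef_rot: [-0.111, 0.994, -0.0, -0.0]
force: [0.1, 0.9, -3.3]
gripper_width: 0.579
finger_force: 48.2
```

>>> drive_tool(
  commands=[
    [0,0,0,0,0,0.001,0.4],
    [0,0,0,0,0,0.001,0.4],
    [0,0,0,0,0,0.001,0.4],
    [0,0,0,0,0,0,0.4],
    [0,0,0,0,0,0,0.4],
  ],
)

```text
clock: 16.12
position: [0.4884, 0.0864, 0.0514]
eef_rot: [-0.111, 0.994, 0.001, 0.0]
force: [-17.0, -1.2, 48.5]
gripper_width: 0.582
finger_force: 54.7
```

>>> drive_tool(
  commands=[
    [0,0,0,0,0,-0.001,0.4],
    [0,0,0,0,0,0,0.55],
    [0,0,0,0,0,0,0.62],
    [0,0,0,0,0,0,0.7],
    [0,0,0,0,0,0,0.8],
    [0,0,0,0,0,0,0.8],
    [0,0,0,0,0,0,0.8],
    [0,0,0,0,0,-0.01,0.8],
    [0,0,0,0,0,-0.02,0.8],
    [0,0,0,0,0,-0.03,0.8],
    [0,0,0,0,0,-0.03,0.8],
    [0,0,0,0,0,-0.03,0.8],
    [0,0,0,0,-0.01,-0.04,0.8],
    [0,0,0,0,-0.02,-0.04,0.8],
    [0,0,0,0,-0.04,-0.04,0.8],
    [0,0,0,0,-0.04,-0.02,0.8],
    [0,0,0,0,-0.04,0,0.8],
    [0,0,0,0,0,0,0.8],
  ],
)

```text
clock: 17.62
position: [0.5184, -0.053, 0.2983]
eef_rot: [-0.107, 0.994, -0.001, 0.002]
force: [-1.0, -0.9, -0.9]
gripper_width: 0.803
finger_force: 0.0
```

Run:
```python
from h import *
s,p,M=pose(); print(p,s["force"])
a=np.radians(13.1); vv,uu=np.mgrid[0:400,0:640]
for n in ["scene","side"]:
    c=shot(n); P=cloud(c,np.c_[uu.ravel(),vv.ravel()])
    L=(P-[.471,.091,.01])@np.array([[np.cos(a),-np.sin(a),0],[np.sin(a),np.cos(a),0],[0,0,1]])
    g=(c["z_map"].ravel()>0)&(abs(L[:,:2])<.105).all(1)&(L[:,2]>.01)&(L[:,2]<.08)&(c["pixels"].reshape(-1,3).astype(int).sum(1)<150)
    Q=L[g]; 
    if len(Q): print(n,len(Q),cv2.minAreaRect((Q[:,:2]*1000).astype(np.float32)),np.percentile(Q[:,2],[50,98]))
c=shot("scene"); cv2.imwrite("pics/s5.png",cv2.resize(c["pixels"][100:340,240:540],None,fx=2.3,fy=2.3)[...,::-1])
```

```text
[ 0.51844634 -0.05301171  0.29826957] [-1.03013207 -0.89089516 -0.90625103]
scene 827 ((6.879306793212891, -6.285160064697266), (125.60331726074219, 48.46920394897461), 0.05582538992166519) [0.05115732 0.06528923]
```

View pics/s5.png

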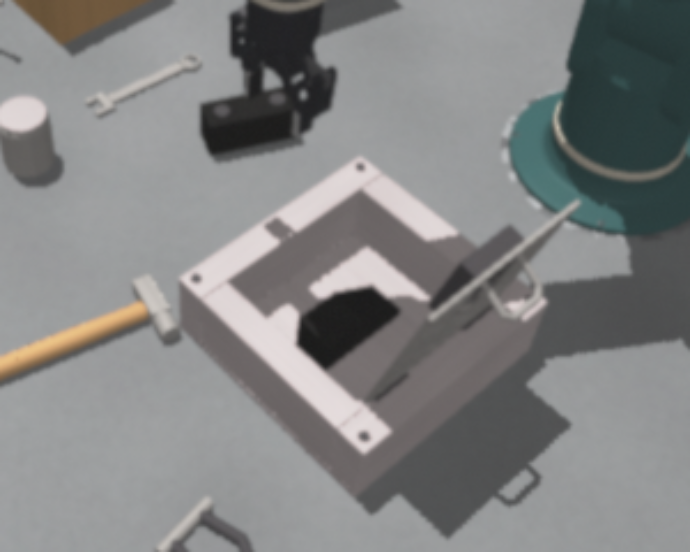

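The chock stands on its base near the middle of the well, at about (345,325) in the crop. The hatch is open, the robot is clear and the bystanders have not moved.

```bash
python3 -c "
from rig import r
print(r.job_done())"
```

```text
the job is handed in; nothing more can be done
None
```

I flipped up the ring, swung the hatch open onto its stop, and set the chock upright on the locker floor about 10 mm from centre. The job is handed in at about 18 s; the hand-in call returned no verdict.

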